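# Set the model-lighting transformer and switch it on

## Robot

A 6-joint arm with a two-finger parallel gripper is mounted at the origin on the work surface. World frame = base frame: x ahead of the robot, y to its left, z up, the work surface at z = 0. Lengths are in m, angles in rad, forces in N, time in s.
With the tool pointing down it reaches from about 0.4 to 0.825 m from the base axis. Payload 7 kg.
Tool frame: the origin (TCP) lies midway between the tips of the shut fingers; the grasp point (between the pads) lies 19 mm behind it; z points along the fingers, y is the line along which they close (so a half turn about z gives the same grasp; the last joint's range is limited). The gripper opens to 88 mm and grips with 3 to 60 N. Pads are 19 mm wide; open, the fingers measure 130 mm over their backs; the gripper's body (78 mm by 193 mm) begins 47 mm behind the grasp point.
Start: joints at [1.459, 0.359, 0.012, 0, -1.224, -0.288], TCP at [0.263, 0.622, 0.227] pointing down, gripper open.
Joint ranges: [-3.07, 3.07], [-1.43, 2.12], [-1.02, 1.25], [-3.03, 1.67], [-3.05, -0], [-3.03, 3.03]. Speed limits (rad/s): [2.39, 2.39, 3.01, 3.14, 3.14, 3.14].

## Interface

Orientations are given as [roll, pitch, yaw] about the fixed x, y, z axes, in that order (R = Rz(yaw) Ry(pitch) Rx(roll)).
In Python, from station import get_state, grab_frame, calibration, job_done, boxes_of, regions_of, spot_point gives the robot as it stands. The module is installed in compiled form; this text tells all that it offers.
- The arm moves only by the tool arm_command, never from a script. Its argument "commands" is a list of rows, each an object of numbers: "tx", "ty", "tz": the shift along the tool's x, y, z each as a share of 25 cm, from -1 to 1; "twist": the turn about the tool's z as a share of 180 degrees, from -1 to 1. A call has exactly 8 rows; each row is the pose to reach, as a shift and turn from the pose commanded when the call began, along the tool's axes at that moment, turning the shorter way round; what a row does not reach only later rows make up. A row lasts 1/12 s, in which the tool goes at most 41.7 mm and 7.16 degrees, less where a joint would pass 70% of its speed; a pose out of reach is approached as far as the arm can. A call with a number of a shift or a turn outside -1 to 1 is refused whole. A call with a gripper value outside its range is refused whole. "claw" is the opening, from 0 (shut) to 1 (fully open), set as the call begins (left out, the last holds). The fingers move at their own pace and stop on an object; "grip_force" is the grip in N (left out, the last holds). Time passes only in rows, so rows that repeat a pose let the fingers close, or fill a call up. It gives the time, the measured TCP pose, the force, the opening and the grip force at its end, in the units of the state.
- get_state(): the state, without advancing time (a new reading comes with each control period).
- grab_frame(name): name is "side" or "top"; returns the picture (420x560x3 uint8, red, green, blue); there is no depth.
- calibration(name): a dict with "camera_matrix" (3x3 intrinsics, pixels), "k1" (the pictures are not rectified: a ray, as slopes to the right and down, at radius r is drawn at 1 + k1 r^2 times it, then the intrinsics apply), "extrinsics" (4x4, takes a point from camera to world coordinates). Camera axes: x right, y down, z forward; pixel columns grow to the right and rows downward; lengths in m; the calibration is good to about 2 mm. A picture is of the moment at which its call begins. calibration takes no time and is no camera call.
- job_done(): hands the job in; it is judged then, once.
Trained networks look in the newest picture that a camera, given by its name, has taken for a name from the list of things; names that differ only in an ending like _2 or _b are one class to them, and where a whole thing is asked for, a point or a joint stands for the part that bears it (a point fixed in the world has none). Each returns a list of dicts, best first, with "score" (0 to 1); they miss things now and then, are a little off and sometimes report something else, mostly with a low value. They report only what shows in the picture. A call takes as long as a camera call.
- boxes_of(query, camera): "rect" ([left, top, right, bottom] in pixels, round what is visible of it).
- regions_of(query, camera): "region" (420x560 bool, what is visible of it) and "rect" ([left, top, right, bottom] in pixels, round what is visible of it).
- spot_point(query, camera): "uv" ([column, row] in pixels: a listed point, or the origin of a listed thing).
The state is a dict: "t": time; "q": joint angles; "qd": joint speeds; "joint_efforts": joint torques, N m; "eef_pos": TCP position; "ee_rot": TCP orientation; "force": force on the tool from outside, world axes, zero at the start; "moment": the same for the moment, N m; "width": finger opening in m; "gripper_force": force on a finger pad.
Only numpy, scipy, OpenCV 4.12 (cv2) and the standard library are available. Lean on these libraries where they do the work, as an engineer would, in place of code of your own. Each camera call takes 0.05 s, during which the arm holds its last target. There are 200 camera calls.

## Task

Get the diorama's lighting transformer running at the orange setting: push its big knurled dial round with a fingertip until the white pointer clicks in at the orange dot, take the finger off the dial, and only then flip the toggle switch over to the green (on) side. It must not be on at any other setting. Work by touch only: do not grip or lift anything, keep the transformer where it stands, and leave the other things on the bench alone.

Things in the scene. Friction and masses are not known exactly. Their poses are not given: they have to be found in the camera images.
- transformer: dark blue-grey case, 180 mm deep (x), 270 mm wide (y), flat top panel 90 mm above the bench, 2.2 to 3.4 kg, loose on rubber feet. Origin: centre of its underside, z up, -x = operator's side (posts there stick out 20 mm). In its frame the dial's axis is at x 0, y +52 mm, the toggle's pivot at x -18, y -62 mm; other trims on the panel are under 9 mm high
- dial_top (a point): centre of the dial's flat top face, 118 mm above the bench; does not turn; x and y axes are the transformer's. The dial: black knurled disc, 92 mm across (too wide to pinch), 26 mm high, a metal disc 48 mm across let in flush. Its face and rim rub on a fingertip with a friction coefficient of 0.5 or more: a press of 5 to 15 N near the edge drags it round
- dial (a joint): dial angle, rad, growing clockwise seen from above. Sprung clicks at 0, 0.698, 1.396 (orange dot) and 2.094, end stops just outside the first and last. Left free it snaps into the nearest click; about 0.09 N m starts it out of a click (2 N along the rim). Starts at the first or second click
- pointer (a point): outer top end of the white pointer line on the dial, 46 mm from its axis, at the height of its top; turns with the dial
- orange_mark (a point): centre of the orange dot (16 mm) on the metal dial plate, 61 mm from the dial's axis, 92 mm above the bench; the other three clicks have smaller black dots
- toggle (a joint): toggle switch, rad: 0 = off (lever leaning 23 degrees towards the transformer's -x, a white dot on the panel on that side), 0.8 = on (leaning as far towards +x, green bar on that side). It snaps over at the middle, 0.4; about 2 N at its tip, to be pushed by a finger, never gripped. Starts off
- toggle_tip (a point): tip of the steel toggle lever, which is 35 mm long and 11 mm thick at the end; its pivot lies 4 mm above the top panel and its tip 36 mm above the panel (126 mm above the bench) at either end of its swing
- paint_pot: small paint pot with white lid, 34 mm across, 36 mm high, standing loose on the far right corner of the transformer's top; origin at the centre of its underside; to be left alone
- glue_bottle: white glue bottle, 52 mm across, 150 mm high, standing at the transformer's right end; origin at the centre of its underside; to be left alone
- varnish_jar: amber jar with yellow lid, 62 mm across, 80 mm high, standing at the transformer's left end; origin at the centre of its underside; to be left alone
- mixing_bowl: dark bowl, 116 mm across, 60 mm high, behind the transformer; origin at the centre of its underside; to be left alone
- tape_roll: yellow tape roll, 100 mm across, 25 mm high, lying on the bench to the right; origin at the centre of its underside; to be left alone
- brush: paint brush lying on the bench behind the transformer; origin under its middle; to be left alone
- screwdriver: screwdriver lying on the bench to the left; origin under its middle; to be left alone

How it is judged:
On the way, in this order (a step that is already met when the one before it is completed fails the run):
1. the dial has been turned to the orange dot, with the toggle still off (value of joint dial between 1.296 and 1.496 rad and value of joint toggle below 0.15 rad and contact force between the fingers and dial below 0.1 N), for 0.2 s.
2. the toggle has been flipped to on (value of joint toggle above 0.7 rad), for 0.2 s.
At the end, for the whole second after the job is handed in: The dial rests within 0.08 rad of the orange dot (1.396 rad) and the toggle is fully over to on (above 0.7 rad), with the transformer level, at rest and within 15 mm of where it stood, and every other loose thing within 20 mm of where it was (value of joint dial between 1.316 and 1.476 rad and velocity of joint dial between -0.1 and 0.1 rad/s and value of joint toggle above 0.7 rad and distance of transformer from where it was at the start of the episode below 0.015 m and angle between transformer's own z axis and vertical below 0.03 rad and linear speed of transformer below 0.01 m/s and distance of each of paint_pot, glue_bottle, varnish_jar, mixing_bowl, tape_roll, brush, screwdriver from where it was at the start of the episode below 0.02 m); the robot touches nothing.
It fails at once if the transformer is switched on while the dial is not at the orange dot (value of joint toggle above 0.45 rad and (value of joint dial below 1.15 rad or value of joint dial above 1.65 rad)).
It fails at once if the transformer is shoved along, lifted or tipped (distance of transformer from where it was at the start of the episode above 0.02 m or height (world z) of transformer above 0.008 m or angle between transformer's own z axis and vertical above 0.06 rad).
It fails at once if another thing on the bench is lifted, pushed away or knocked over (distance of any of paint_pot, glue_bottle, varnish_jar, mixing_bowl, tape_roll, brush, screwdriver from where it was at the start of the episode above 0.025 m).
It fails at once if the toggle is gripped or forced instead of pushed with a finger (contact force between the fingers and toggle above 25 N).
It also fails if it takes over 67 s, if anything falls off the work surface, if the arm or the gripper's body presses on something with over 40 N, if the wrist force passes 120 N, or if a joint passes its speed limit or range.

## Working session

There is one attempt and no reset: what is moved stays moved. The work goes in short steps, Python scripts to look and compute and a tool call to move; the robot and the scene stay as the last step left them, time stands still between calls to the robot, and variables do not carry over. Pictures are saved under pics/ and viewed, at most 10 in all, crops included, and the job is handed in when it is done.

Besides the shell and the picture viewer there is one more tool, called in YAML: its name, and indented under it one key for each argument. arm_command: Moves the arm, as the interface text tells. Shift numbers are shares of 25 cm and turn numbers shares of 180 degrees, none past 1 either way. Its arguments: {"type":"object","properties":{"commands":{"type":"array"},"claw":{"type":"number"},"grip_force":{"type":"number"}},"required":["commands"]}

```bash
mkdir -p pics; cat > h.py <<'E'
import numpy as np, cv2
from station import *
def ray(cam,uv):
    c=calibration(cam);K=np.array(c["camera_matrix"]);T=np.array(c["extrinsics"])
    d=np.linalg.inv(K)@[uv[0],uv[1],1];s=d[:2].copy();m=s.copy()
    for _ in range(20): m=s/(1+c["k1"]*(m@m))
    return T[:3,3],T[:3,:3]@[m[0],m[1],1]
def at(cam,uv,z):
    o,d=ray(cam,uv);return o+d*(z-o[2])/d[2]
def proj(cam,p):
    c=calibration(cam);T=np.array(c["extrinsics"]);q=T[:3,:3].T@(np.array(p)-T[:3,3]);m=q[:2]/q[2]
    m=m*(1+c["k1"]*(m@m));return (np.array(c["camera_matrix"])@[m[0],m[1],1])[:2]
E
python3 - <<'E'
from h import *
np.set_printoptions(precision=4,suppress=True)
s=get_state();print(s)
ims=[]
for c in("top","side"):
    im=grab_frame(c);cv2.imwrite(f"pics/{c}0.png",cv2.resize(im[:,:,::-1],None,fx=1.4,fy=1.4))
    print(c,np.array(calibration(c)["extrinsics"])[:3])
    for n,z in(("dial_top",.118),("pointer",.118),("orange_mark",.092),("toggle_tip",.126),("paint_pot",.09),("transformer",0)):
        for r in spot_point(n,c)[:2]: print(c,n,r["score"],np.array(r["uv"]),at(c,r["uv"],z))
E
```

```text
{'t': 0.0, 'q': array([ 1.4591,  0.3594,  0.0111, -0.0003, -1.2241, -0.2881]), 'qd': array([ 0.0003, -0.0012, -0.0001, -0.0009, -0.    , -0.0011]), 'joint_efforts': array([ -0.0023, -58.2717,  29.3044,   6.9974,   0.0068,  -0.0002]), 'eef_pos': array([0.2626, 0.6213, 0.2256]), 'ee_rot': array([ 3.1399, -0.0002, -0.3999]), 'force': array([0.1189, 1.6269, 0.076 ]), 'moment': array([ 0.0231, -0.0136, -0.0134]), 'gripper_force': 0.0, 'width': 0.08768692878754876}
top [[ 0.02   -0.9966  0.0805  0.4571]
 [-0.9996 -0.0183  0.0213 -0.0427]
 [-0.0197 -0.0809 -0.9965  1.4481]]
top dial_top 0.87 [230.6 202.9] [0.5735 0.1076 0.118 ]
top pointer 0.67 [238.5 183.8] [0.6222 0.0889 0.118 ]
top pointer 0.62 [211.9 196.7] [0.5883 0.1553 0.118 ]
top orange_mark 0.79 [241.1 181.9] [0.6305 0.0849 0.092 ]
top orange_mark 0.45 [139.6 269.4] [0.4011 0.3388 0.092 ]
top toggle_tip 0.51 [274.9 221.9] [ 0.5273 -0.0052  0.126 ]
top paint_pot 0.66 [290.6 187.3] [ 0.619  -0.0427  0.09  ]
top paint_pot 0.53 [212.4 198. ] [0.5877 0.158  0.09  ]
top transformer 0.7 [250.8 210.4] [0.5642 0.065  0.    ]
side [[ 0.9926 -0.0648  0.1024  0.434 ]
 [-0.1211 -0.5439  0.8304 -1.1538]
 [ 0.0019 -0.8366 -0.5477  0.84  ]]
side dial_top 0.92 [273.3 169.5] [0.567  0.1154 0.118 ]
side pointer 0.91 [281.3 161.6] [0.5941 0.1573 0.118 ]
side orange_mark 0.71 [297.6 181.6] [0.6302 0.087  0.092 ]
side toggle_tip 0.58 [263.5 188.5] [0.5302 0.0069 0.126 ]
side paint_pot 0.71 [260.5 188.6] [0.527  0.0659 0.09  ]
side paint_pot 0.67 [300.2 208.9] [ 0.6177 -0.0433  0.09  ]
side transformer 0.88 [276.9 213.1] [0.5721 0.0767 0.    ]
side transformer 0.64 [297.2 182.4] [0.6525 0.235  0.    ]
```

```bash
python3 - <<'E'
from h import *
for c,r in(("top",(130,120,330,300)),("side",(180,90,380,290))):
    im=grab_frame(c);a,b,d,e=r
    cv2.imwrite(f"pics/{c}1.png",cv2.resize(im[b:e,a:d,::-1],None,fx=3,fy=3,interpolation=cv2.INTER_CUBIC))
E
```

```text
(no output)
```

View pics/top1.png

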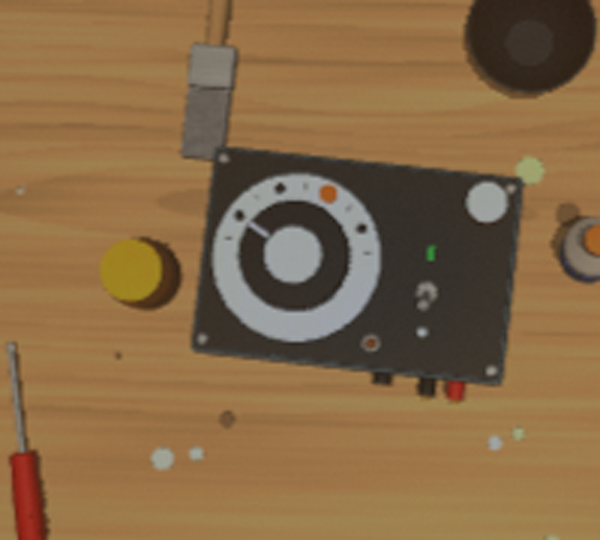

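View pics/side1.png

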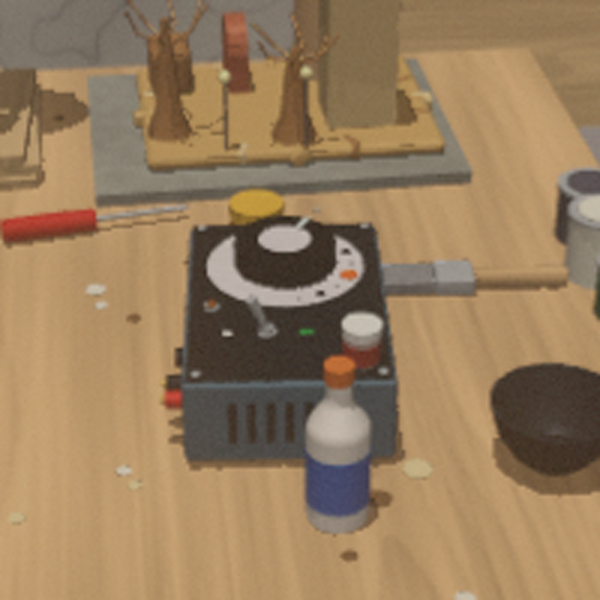

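View pics/top0.png

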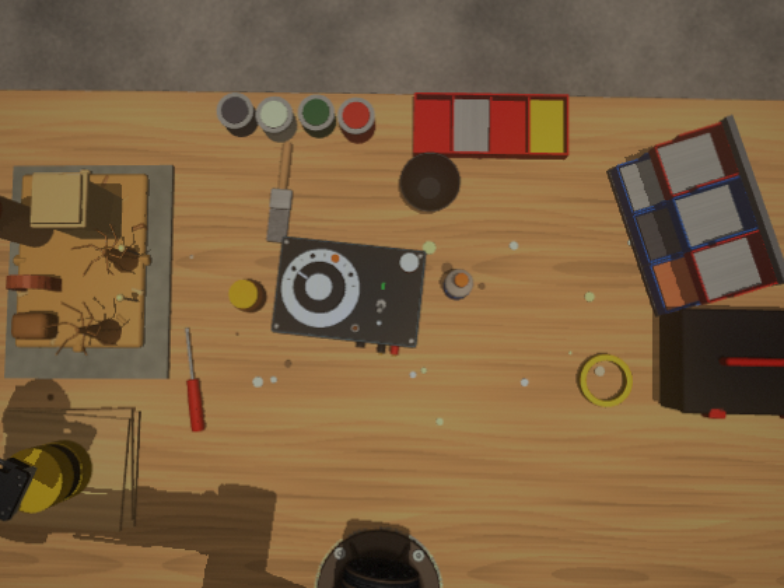

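The top crop shows the pointer at the first black dot (crop 255,222, so dial = 0). The orange dot is at (328,194), the dial centre at (293,254), the toggle at (427,292), the green bar at (431,253) and the pot at (487,201). In the full view there is a wire frame lower left, around (130,410–525), close to the arm. I'll measure the pose and look at that frame from the side.

```bash
python3 - <<'E'
from h import *
np.set_printoptions(precision=4,suppress=True)
f=lambda u,v,z: at("top",(u/3+130-1/3,v/3+120-1/3),z)[:2]
c=[f(*p,.09) for p in((223,158),(511,188),(491,371),(202,339))]
ctr=np.mean(c,0); yv=(c[0]-c[1])+(c[3]-c[2]);th=np.arctan2(-yv[0],yv[1])
R=np.array([[np.cos(th),-np.sin(th)],[np.sin(th),np.cos(th)]])
print("ctr",ctr,"yaw",np.degrees(th), "sizes",np.linalg.norm(c[0]-c[1]),np.linalg.norm(c[1]-c[2]))
for n,l in(("dial",(0,.052)),("pivot",(-.018,-.062)),("tip",(-.0317,-.062)),("tipon",(-.0043,-.062))): print(n,ctr+R@l)
print("dial seen",f(293,254,.118),f(297,257,.092),"orange",f(328,194,.092),"first",f(239,215,.092))
print("pot",f(487,201,.126), "tip?",f(424,303,.126))
# side check
g=lambda u,v,z: at("side",(u/3+180-1/3,v/3+90-1/3),z)[:2]
cs=[g(*p,.09) for p in((202,229),(196,374),(384,371),(365,227))];print("side ctr",np.mean(cs,0),"dial",g(285,238,.118),"tip",g(252,299,.126),"orange",g(348,275,.092))
print("tcp in top",proj("top",get_state()["eef_pos"]))
E
```

```text
ctr [0.5649 0.0645] yaw -5.084455664971709 sizes 0.24938206764234624 0.15746300397142332
dial [0.5695 0.1163]
pivot [0.5414 0.0043]
tip [0.5278 0.0055]
tipon [0.5551 0.0031]
dial seen [0.5697 0.1157] [0.5694 0.1153] orange [0.6241 0.0902] first [0.6046 0.1662]
pot [ 0.6163 -0.0461] tip? [0.5302 0.0046]
side ctr [0.5664 0.0641] dial [0.571  0.1177] tip [0.5302 0.0028] orange [0.6252 0.089 ]
tcp in top [ -0.7405 329.0544]
```

View pics/side0.png

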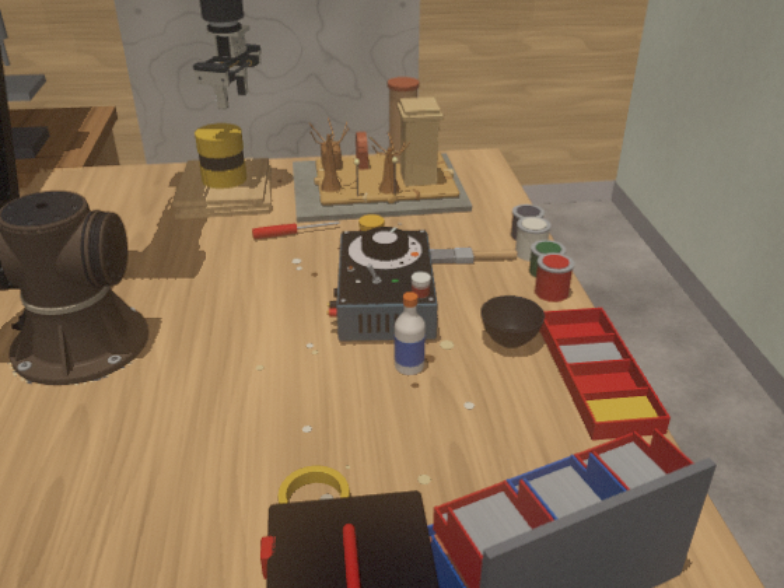

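The side view shows flat wood sheets and a yellow can under the gripper, and a clear path to the dial. The start click is 0. I'll move above the dial with the fingers shut.

arm_command:
  commands:
    - {"tx":0.1,"ty":0.08,"tz":-0.04}
    - {"tx":0.23,"ty":0.19,"tz":-0.04}
    - {"tx":0.35,"ty":0.28,"tz":-0.04}
    - {"tx":0.47,"ty":0.38,"tz":-0.04}
    - {"tx":0.6,"ty":0.48,"tz":-0.04}
    - {"tx":0.7,"ty":0.57,"tz":-0.04}
    - {"tx":0.82,"ty":0.66,"tz":-0.04}
    - {"tx":0.93,"ty":0.75,"tz":-0.04}
  claw: 0
  grip_force: 20

```text
invalid input
```

arm_command:
  commands:
    - {"tx":0.12,"ty":0.1,"twist":-0.03}
    - {"tx":0.24,"ty":0.2,"twist":-0.06}
    - {"tx":0.35,"ty":0.29,"twist":-0.1}
    - {"tx":0.47,"ty":0.38,"tz":0.05,"twist":-0.1}
    - {"tx":0.6,"ty":0.48,"tz":0.1,"twist":-0.1}
    - {"tx":0.7,"ty":0.57,"tz":0.15,"twist":-0.1}
    - {"tx":0.82,"ty":0.66,"tz":0.2,"twist":-0.1}
    - {"tx":0.92,"ty":0.75,"tz":0.24,"twist":-0.1}

```text
invalid input
```

arm_command:
  commands:
    - {"tx":0.1,"ty":0.08,"tz":-0.04,"twist":0}
    - {"tx":0.23,"ty":0.19,"tz":-0.04,"twist":0}
    - {"tx":0.35,"ty":0.28,"tz":-0.04,"twist":0}
    - {"tx":0.47,"ty":0.38,"tz":-0.04,"twist":0}
    - {"tx":0.6,"ty":0.48,"tz":-0.04,"twist":0}
    - {"tx":0.7,"ty":0.57,"tz":-0.04,"twist":0}
    - {"tx":0.82,"ty":0.66,"tz":-0.04,"twist":0}
    - {"tx":0.93,"ty":0.75,"tz":-0.04,"twist":0}
  claw: 0
  grip_force: 20

```text
t: 1.47
eef_pos: [0.4045, 0.3568, 0.237]
ee_rot: [-3.141, -0.0, -0.4]
force: [0.9, -0.1, 0.2]
width: 0.0395
gripper_force: 0.0
```

arm_command:
  commands:
    - {"tx":0.12,"ty":0.1,"tz":0,"twist":-0.03}
    - {"tx":0.24,"ty":0.2,"tz":0,"twist":-0.06}
    - {"tx":0.35,"ty":0.29,"tz":0,"twist":-0.1}
    - {"tx":0.47,"ty":0.38,"tz":0.06,"twist":-0.1}
    - {"tx":0.6,"ty":0.48,"tz":0.12,"twist":-0.1}
    - {"tx":0.7,"ty":0.57,"tz":0.17,"twist":-0.1}
    - {"tx":0.82,"ty":0.66,"tz":0.22,"twist":-0.1}
    - {"tx":0.92,"ty":0.76,"tz":0.26,"twist":-0.1}

```text
t: 2.13
eef_pos: [0.5427, 0.0923, 0.1709]
ee_rot: [-3.142, -0.0, -0.085]
force: [1.4, 1.0, -0.6]
width: 0.0003
gripper_force: 0.0
```

arm_command:
  commands:
    - {"tx":0,"ty":0,"tz":0.04,"twist":0}
    - {"tx":0,"ty":0,"tz":0.08,"twist":0}
    - {"tx":0,"ty":0,"tz":0.11,"twist":0}
    - {"tx":0,"ty":0,"tz":0.13,"twist":0}
    - {"tx":0,"ty":0,"tz":0.14,"twist":0}
    - {"tx":0,"ty":0,"tz":0.15,"twist":0}
    - {"tx":0,"ty":0,"tz":0.16,"twist":0}
    - {"tx":0,"ty":0,"tz":0.16,"twist":0}

```text
t: 2.8
eef_pos: [0.5417, 0.0946, 0.1315]
ee_rot: [-3.141, -0.0, -0.085]
force: [0.7, -0.3, -0.0]
width: 0.0004
gripper_force: 0.0
```

arm_command:
  commands:
    - {"tx":0,"ty":0,"tz":0.015,"twist":0}
    - {"tx":0,"ty":0,"tz":0.03,"twist":0}
    - {"tx":0,"ty":0,"tz":0.038,"twist":0}
    - {"tx":0,"ty":0,"tz":0.044,"twist":0}
    - {"tx":0,"ty":0,"tz":0.048,"twist":0}
    - {"tx":0,"ty":0,"tz":0.05,"twist":0}
    - {"tx":0,"ty":0,"tz":0.05,"twist":0}
    - {"tx":0,"ty":0,"tz":0.05,"twist":0}

```text
t: 3.47
eef_pos: [0.5419, 0.094, 0.1191]
ee_rot: [-3.142, -0.0, -0.086]
force: [-0.9, -0.1, -0.2]
width: 0.0006
gripper_force: 0.0
```

arm_command:
  commands:
    - {"tx":0,"ty":0,"tz":0.003,"twist":0}
    - {"tx":0,"ty":0,"tz":0.005,"twist":0}
    - {"tx":0,"ty":0,"tz":0.006,"twist":0}
    - {"tx":0,"ty":0,"tz":0.007,"twist":0}
    - {"tx":0,"ty":0,"tz":0.008,"twist":0}
    - {"tx":0,"ty":0,"tz":0.008,"twist":0}
    - {"tx":0,"ty":0,"tz":0.008,"twist":0}
    - {"tx":0,"ty":0,"tz":0.008,"twist":0}

```text
t: 4.13
eef_pos: [0.5421, 0.094, 0.1182]
ee_rot: [-3.141, -0.001, -0.085]
force: [-3.7, -0.1, 8.6]
width: 0.0005
gripper_force: 4.6
```

arm_command:
  commands:
    - {"tx":-0.008,"ty":-0.009,"tz":0.001,"twist":0}
    - {"tx":-0.016,"ty":-0.02,"tz":0.001,"twist":0}
    - {"tx":-0.022,"ty":-0.03,"tz":0.001,"twist":0}
    - {"tx":-0.028,"ty":-0.042,"tz":0.001,"twist":0}
    - {"tx":-0.032,"ty":-0.053,"tz":0.001,"twist":0}
    - {"tx":-0.036,"ty":-0.065,"tz":0.001,"twist":0}
    - {"tx":-0.038,"ty":-0.078,"tz":0.001,"twist":0}
    - {"tx":-0.039,"ty":-0.09,"tz":0.001,"twist":0}

```text
t: 4.8
eef_pos: [0.5352, 0.1178, 0.1182]
ee_rot: [-3.141, -0.003, -0.085]
force: [-0.3, 0.4, 8.0]
width: 0.0003
gripper_force: 3.6
```

```bash
cat > look.py <<'E'
from h import *
import sys
for c,r in(("top",(190,165,310,255)),("side",(225,140,325,215))):
    im=grab_frame(c);a,b,d,e=r
    cv2.imwrite(f"pics/{c}_{sys.argv[1]}.png",cv2.resize(im[b:e,a:d,::-1],(480,360),interpolation=cv2.INTER_CUBIC))
a=[cv2.imread(f"pics/{c}_{sys.argv[1]}.png") for c in("top","side")]
cv2.imwrite(f"pics/b_{sys.argv[1]}.png",cv2.resize(np.hstack(a),(800,300)))
s=get_state();print(s["eef_pos"],s["force"])
E
python3 look.py a
```

```text
[0.53530051 0.11823112 0.11824086] [-1.5652686   1.55967157  7.78811763]
```

View pics/b_a.png

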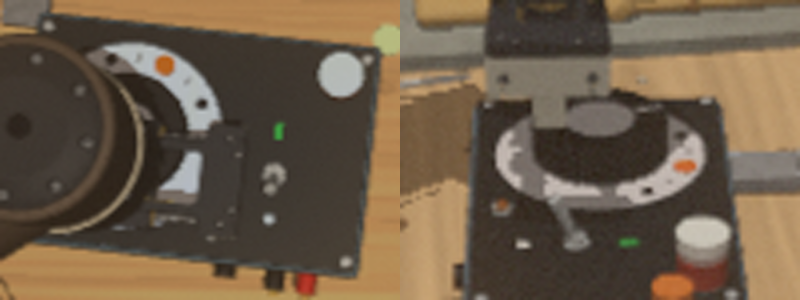

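The picture shows the pointer turned by about 40° (side view at 650,108), with the orange dot next at (685,166). I'll continue the arc.

arm_command:
  commands:
    - {"tx":-0.001,"ty":-0.013,"tz":0,"twist":0}
    - {"tx":0,"ty":-0.025,"tz":0,"twist":0}
    - {"tx":0.002,"ty":-0.037,"tz":0,"twist":0}
    - {"tx":0.005,"ty":-0.05,"tz":0,"twist":0}
    - {"tx":0.009,"ty":-0.061,"tz":0,"twist":0}
    - {"tx":0.014,"ty":-0.073,"tz":0,"twist":0}
    - {"tx":0.022,"ty":-0.086,"tz":0,"twist":0}
    - {"tx":0.032,"ty":-0.1,"tz":0,"twist":0}

```text
t: 5.57
eef_pos: [0.5455, 0.142, 0.1183]
ee_rot: [-3.14, -0.003, -0.085]
force: [1.1, -0.8, 5.0]
width: 0.0006
gripper_force: 3.0
```

arm_command:
  commands:
    - {"tx":0,"ty":0,"tz":0,"twist":0}
    - {"tx":0,"ty":0,"tz":-0.02,"twist":0}
    - {"tx":0,"ty":0,"tz":-0.06,"twist":0}
    - {"tx":-0.05,"ty":0,"tz":-0.12,"twist":0}
    - {"tx":-0.15,"ty":0,"tz":-0.2,"twist":0}
    - {"tx":-0.3,"ty":0,"tz":-0.2,"twist":0}
    - {"tx":-0.4,"ty":0,"tz":-0.2,"twist":0}
    - {"tx":-0.4,"ty":0,"tz":-0.2,"twist":0}

```text
t: 6.23
eef_pos: [0.4407, 0.1492, 0.1678]
ee_rot: [-3.14, 0.001, -0.085]
force: [-1.2, -0.9, 0.6]
width: 0.0003
gripper_force: 0.0
```

```bash
python3 look.py b
```

```text
[0.44408689 0.15023098 0.168048  ] [-0.40634296  0.70379839 -0.19599642]
```

View pics/b_b.png

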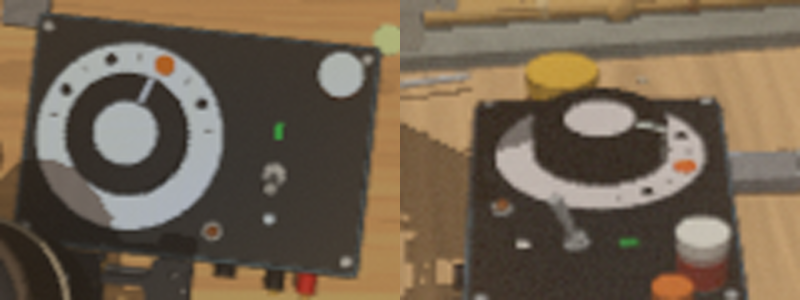

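The pointer now lies in line with the orange dot in the top view (tip at 155,80, dot at 165,65). The finger is off the dial and the toggle is still off. Next I'll go to the operator side of the toggle.

arm_command:
  commands:
    - {"tx":0.05,"ty":0.1,"tz":0,"twist":0}
    - {"tx":0.11,"ty":0.22,"tz":0,"twist":0}
    - {"tx":0.17,"ty":0.34,"tz":0,"twist":0}
    - {"tx":0.22,"ty":0.45,"tz":0,"twist":0}
    - {"tx":0.26,"ty":0.55,"tz":0,"twist":0}
    - {"tx":0.26,"ty":0.55,"tz":0.04,"twist":0}
    - {"tx":0.26,"ty":0.55,"tz":0.08,"twist":0}
    - {"tx":0.26,"ty":0.55,"tz":0.08,"twist":0}

```text
t: 7.0
eef_pos: [0.4965, 0.0068, 0.1445]
ee_rot: [3.14, 0.004, -0.088]
force: [0.2, -0.3, -0.1]
width: 0.0005
gripper_force: 0.0
```

```bash
python3 look.py c
```

```text
[0.49722422 0.00774734 0.14621564] [0.58458909 0.35927651 0.29136819]
```

View pics/b_c.png

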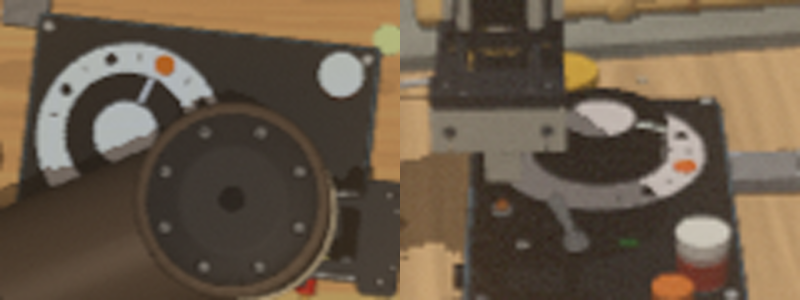

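Pointer still on orange; the finger (side view 505,170) is on the -x side of the lever tip (555,200). I'll lower it, then push.

arm_command:
  commands:
    - {"tx":0,"ty":0.01,"tz":0.02,"twist":0}
    - {"tx":0,"ty":0.01,"tz":0.05,"twist":0}
    - {"tx":0,"ty":0.01,"tz":0.08,"twist":0}
    - {"tx":0,"ty":0.01,"tz":0.11,"twist":0}
    - {"tx":0,"ty":0.01,"tz":0.124,"twist":0}
    - {"tx":0,"ty":0.01,"tz":0.124,"twist":0}
    - {"tx":0,"ty":0.01,"tz":0.124,"twist":0}
    - {"tx":0,"ty":0.01,"tz":0.124,"twist":0}

```text
t: 7.77
eef_pos: [0.4975, 0.005, 0.116]
ee_rot: [-3.142, -0.0, -0.086]
force: [0.7, 0.1, 0.8]
width: 0.0006
gripper_force: 0.0
```

arm_command:
  commands:
    - {"tx":0.02,"ty":0,"tz":0,"twist":0}
    - {"tx":0.04,"ty":0,"tz":0,"twist":0}
    - {"tx":0.06,"ty":0,"tz":0,"twist":0}
    - {"tx":0.08,"ty":0,"tz":0,"twist":0}
    - {"tx":0.095,"ty":0,"tz":0,"twist":0}
    - {"tx":0.11,"ty":0,"tz":0,"twist":0}
    - {"tx":0.125,"ty":0,"tz":0,"twist":0}
    - {"tx":0.136,"ty":0,"tz":0,"twist":0}

```text
t: 8.43
eef_pos: [0.5319, 0.002, 0.1158]
ee_rot: [-3.142, -0.0, -0.086]
force: [-0.1, 0.2, 0.6]
width: 0.0004
gripper_force: 0.0
```

arm_command:
  commands:
    - {"tx":-0.06,"ty":0,"tz":0,"twist":0}
    - {"tx":-0.14,"ty":0,"tz":0,"twist":0}
    - {"tx":-0.18,"ty":0,"tz":-0.1,"twist":0}
    - {"tx":-0.25,"ty":0,"tz":-0.25,"twist":0}
    - {"tx":-0.35,"ty":0,"tz":-0.35,"twist":0}
    - {"tx":-0.45,"ty":0,"tz":-0.4,"twist":0}
    - {"tx":-0.5,"ty":0,"tz":-0.4,"twist":0}
    - {"tx":-0.5,"ty":0,"tz":-0.4,"twist":0}

```text
t: 9.1
eef_pos: [0.4051, 0.0129, 0.2166]
ee_rot: [-3.139, -0.002, -0.085]
force: [-0.2, 0.0, -1.2]
width: 0.0004
gripper_force: 0.0
```

```bash
python3 look.py d
```

```text
[0.40669361 0.01293451 0.21565438] [ 0.7821259   0.15683653 -0.14180007]
```

View pics/b_d.png

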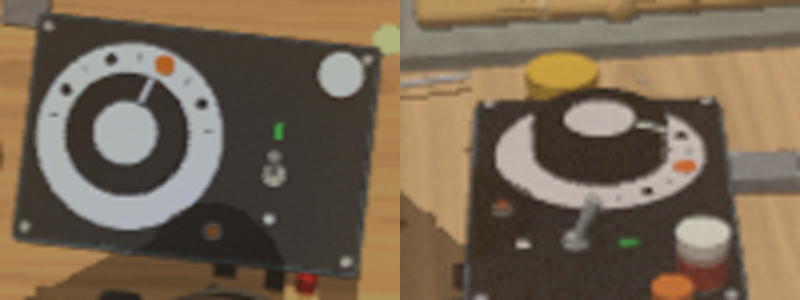

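The lever now leans to the green side (side view, tip at 592,203), the pointer is on orange, and the case and paint pot have not moved. I'm handing it in.

```bash
python3 -c "
from station import *
print(job_done())"
```

```text
the job is handed in; nothing more can be done
None
```

I turned the dial to the orange dot by fingertip, took the finger off, then flipped the toggle to green; the last picture shows both set and the case unmoved, and I handed the job in at about 9 s of the 67 s allowed (no verdict was returned).

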